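Lock out a bench gas tap with a snap hook

TASK

Shut the gas tap by swinging its lever all the way to its stop, so that the lever's bent-down leg stands next to the fixed eye on the bench. Then pick up the snap hook and push its sprung gate against the lever's leg and the near leg of the eye until both legs are inside the hook and the gate has snapped fully shut behind them, so that the lever is locked. Leave the hook lying flat on the bench around the two legs, and do not disturb the tip box, the spray bottle or the jar.

Things in the scene. Friction and masses are not known exactly. Their poses are not given: they have to be found in the camera images.
- turret: White gas turret fixed to the bench: pillar 48 mm across, 72 mm high, on a 68 mm flange; brass nozzle to its +x side, 45 mm up, ending 55 mm out. Origin: on the bench, on the pillar's axis, which is the lever's hinge axis; z up. In this frame the shut lever points to -x. Turret, eye and lever's hinge move together from start to start; all are fixed during the job.
- tap_lever (a joint): Brass lever's angle, rad: 0 shut (at its stop), 1.1 fully open. At angle q it points along (-cos q, +sin q) in the turret's frame. Flat bar 16 mm wide, 10 mm thick, mid-height 83 mm above the bench, reaching 118 mm from the axis. Needs about 1.5 N near its end and stays where left; closed fingers can push it from its opening side.
- lever_leg (a point): Point 30 mm above the bench on the axis of the lever's leg: a 10 mm round bar hanging straight down from the lever, 110 mm from the hinge axis, ending 5 mm above the bench. With the lever shut it stands at x = -110, y = 0 mm in the turret's frame, 16 mm (centre to centre) beside the near leg of the eye.
- eye_leg (a point): Point 30 mm above the bench on the axis of the near leg of the fixed steel eye, an upright U-shaped staple of 10 mm round bar, feet in the bench, 67 mm high. In the turret's frame the near leg stands at x = -110, y = -16 mm, the far leg at x = -110, y = -82 mm; the level bar joining them is centred 62 mm up.
- hook_grip (a point): Middle of the grip of the loose steel snap hook (0.25 kg), flat on the bench, 173 mm long, 68 mm wide. x runs from grip to bow, z up, gate on the -y side. Grip: black block 56 (x) by 24 (y) by 28 mm high, this point 14 mm above the bench. From here forward: a loop of 12 mm round bar lying on the bench, back bar centred on y = +28 mm, bow ending at x = 145 mm.
- hook_mouth (a point): Middle of the hook's mouth, 75 mm ahead (x) of the grip's middle and 28 mm to its gate side (-y), 6 mm above the bench; axes as hook_grip. Seen from the grip's middle: the mouth runs from x = 48 mm to the nose tip at x = 102 mm and is closed by the gate; the inside of the loop runs from x = 50 to 133 mm, y = -22 to +22 mm. A leg enters well at x = 85 to 92 mm.
- hook_gate (a joint): Sprung gate's angle, rad: 0 shut, 0.92 open. 10 mm bar hinged at x = 42, y = -28 mm from the grip's middle, free end at x = 98 mm; swings only inward (to +y); 1 N at its end to start, 4 N open. Once the legs are inside, shifting the hook along its -x by 25 to 30 mm brings them into the bow (x about 117 mm), past the gate's end, and lets it snap shut.
- tip_box: Bystander: pipette tip box 85 x 120 x 61 mm; origin under its centre.
- spray_bottle: Bystander: spray bottle 72 mm across, 191 mm high; origin under its centre.
- jar: Bystander: glass jar 90 mm across, 130 mm high; origin under its centre.
Not all that is in view belongs to the job. Of the things that look like the part that bears hook_grip, take the one that is nearest to the robot's base at the start. Leave any orange look-alike of the turret alone.

How it is judged:
On the way, in this order (a step that is already met when the one before it is completed fails the run):
1. the tap lever is shut, before the hook goes on (value of joint tap_lever below 0.07 rad and not (x of eye_leg in the frame of hook_grip between 0.05 and 0.132 m and y of eye_leg in the frame of hook_grip between -0.022 and 0.022 m)), for 0.2 s.
2. both legs are inside the hook and its gate is shut (x of eye_leg in the frame of hook_grip between 0.05 and 0.132 m and y of eye_leg in the frame of hook_grip between -0.022 and 0.022 m and x of lever_leg in the frame of hook_grip between 0.05 and 0.132 m and y of lever_leg in the frame of hook_grip between -0.022 and 0.022 m and value of joint hook_gate below 0.08 rad), for 0.2 s.
At the end, for the whole second after the job is handed in: The lever is shut (within 0.09 rad of its stop), the legs of lever and eye both stand inside the hook's loop, the gate is shut (within 0.08 rad), and the hook lies still and flat on the bench (tilt under 0.2 rad, the grip's middle under 22 mm high), released (all of step 2 and value of joint tap_lever below 0.09 rad and angle between hook_grip's own z axis and vertical below 0.2 rad and height (world z) of hook_grip below 0.022 m and linear speed of hook below 0.02 m/s); the robot touches nothing.
It fails at once if the tip box is moved more than 30 mm or tipped (distance of tip_box from where it was at the start of the episode above 0.03 m or angle between tip_box's own z axis and vertical above 0.3 rad).
It fails at once if the spray bottle is moved more than 30 mm or tipped (distance of spray_bottle from where it was at the start of the episode above 0.03 m or angle between spray_bottle's own z axis and vertical above 0.3 rad).
It fails at once if the jar is moved more than 30 mm or tipped (distance of jar from where it was at the start of the episode above 0.03 m or angle between jar's own z axis and vertical above 0.3 rad).
It also fails if it takes over 56 s, if anything falls off the work surface, if the arm or the gripper's body presses on something with over 40 N, if the wrist force passes 120 N, or if a joint passes its speed limit or range.

ROBOT

A 6-joint arm with a two-finger parallel gripper is mounted at the origin on the work surface. World frame = base frame: x ahead of the robot, y to its left, z up, the work surface at z = 0. Lengths are in m, angles in rad, forces in N, time in s.
With the tool pointing down it reaches from about 0.375 to 0.9 m from the base axis. Payload 3.1 kg.
Tool frame: the origin (TCP) lies between the finger pads; the fingertips stand 11 mm ahead of it and the grasp point (between the pads) lies 8 mm behind it; z points along the fingers, y is the direction in which the jaws open and shut (so a half turn about z gives the same grasp; the last joint's range is limited). The gripper opens to 85 mm and grips with 20 to 120 N. Pads are 22 mm wide; open, the fingers measure 114 mm over their backs; the gripper's body (76 mm by 85 mm) begins 54 mm behind the grasp point. The pads swing forward as they close: fully open they stand 13 mm farther back than shut.
Start: joints at [1.165, 0.527, 1.433, -0, 1.181, -0.178], TCP at [0.14, 0.609, 0.242] pointing down, gripper open.
Joint ranges: [-3.08, 3.08], [-0.75, 2.2], [0.22, 2.44], [-1.43, 4.57], [0, 2.65], [-2.85, 2.85]. Speed limits (rad/s): [2.79, 2.79, 3.14, 3.14, 3.14, 3.14].

INTERFACE

Orientations are given as a unit quaternion [x, y, z, w].
In Python, from station import manip gives the robot as it stands. The module is installed in compiled form; this text tells all that it offers.
- The arm moves only by the tool arm_command, never from a script. Its argument "rows" is a list of rows, each a list of 3 entries, a list of its own where there are three numbers: the shift along the world's x, y, z in mm, then the turn about the world's z in rad, then the closure, from -1 (fully open) to 1 (shut), so that 0 is half open. A call has 1 to 12 rows; each row shifts and turns the commanded pose from where the row before left it; what a row does not reach is not made up. A row lasts 1/8 s, in which the tool goes at most 62.5 mm and 10.7 degrees, less where a joint would pass 70% of its speed; a pose out of reach is approached as far as the arm can. A call with a gripper value outside its range is refused whole. The fingers move at their own pace and stop on an object; "squeeze" is the grip in N (left out, the last holds). Time passes only in rows, so rows that do not move let the fingers close. It gives the time, the measured TCP pose, the force and the opening at its end, in the units of the state.
- manip.sense(): the state, without advancing time (a new reading comes with each control period).
- manip.snapshot(name): name is "side" or "top"; returns the picture (420x560x3 uint8, blue, green, red); there is no depth.
- manip.get_calibration(name): a dict with "fovy" (degrees; the focal length in pixels is half the picture's height over the tangent of half this angle, whatever the lens; pixels are square), "cx", "cy" (the principal point, pixels), "R" (3x3) and "t" (3): a world point X has camera coordinates R X + t. Camera axes: x right, y down, z forward; pixel columns grow to the right and rows downward; lengths in m; the calibration is good to about 2 mm. A picture is of the moment at which its call begins. get_calibration takes no time and is no camera call.
- manip.sign_off(): hands the job in, once; it reports no verdict.
The state is a dict: "t": time; "q": joint angles; "qd": joint speeds; "tau": joint torques, N m; "tcp_pos": TCP position; "tool_rot": TCP orientation; "force": force on the tool from outside, world axes, zero at the start; "ft_torque": the same for the moment, N m; "finger_gap": opening from 0.0 (shut) to 1.0 (fully open).
Only numpy, scipy, OpenCV 4.12 (cv2) and the standard library are available. Lean on these libraries where they do the work, as an engineer would, in place of code of your own. Each camera call takes 0.05 s, during which the arm holds its last target.

## Working session

There is one attempt and no reset: what is moved stays moved. The work goes in short steps, Python scripts to look and compute and a tool call to move; the robot and the scene stay as the last step left them, time stands still between calls to the robot, and variables do not carry over. Pictures are saved under pics/ and viewed, and the job is handed in when it is done.

Besides the shell and the picture viewer there is one more tool, called after ">>>" as name([rows], argument=value, ...), one row to a line, values as JSON. arm_command: Moves the arm, as the interface text tells. Its arguments: {"type":"object","properties":{"rows":{"type":"array","items":{"type":"array"}},"squeeze":{"type":"number"}},"required":["rows"]}

```bash
mkdir -p pics; python3 - <<'E'
from station import manip
import cv2, numpy as np
s=manip.sense(); print(s)
for n in("side","top"):
    im=manip.snapshot(n); cv2.imwrite(f"pics/{n}0.png",im); print(n,manip.get_calibration(n))
E
```

```text
{'t': 0.0, 'q': array([ 1.16550714e+00,  5.28441664e-01,  1.43390286e+00, -2.50805786e-06,
        1.18141367e+00, -1.78502466e-01]), 'qd': array([ 5.00526151e-04,  1.91522681e-04, -6.29926952e-05,  1.82295822e-04,
        8.05888213e-04,  2.03046106e-05]), 'tau': array([-1.41800279e-03, -4.42344761e+01, -1.78024542e+01, -4.21409513e-04,
        8.46954121e-03,  9.41255394e-06]), 'tcp_pos': array([0.14022437, 0.6083523 , 0.24134848]), 'tool_rot': array([ 1.13149975e-01,  9.93577330e-01, -1.03730182e-03, -3.10476149e-04]), 'force': array([0.26842623, 0.4689368 , 0.67965296]), 'ft_torque': array([-0.05029267, -0.00963043, -0.01918414]), 'finger_gap': 0.996444615348063}
side {'fovy': 47.584372924943196, 'cx': 275.51139532680463, 'cy': 212.39599391050004, 'R': array([[ 0.82615894, -0.56314615,  0.01810585],
       [-0.30108381, -0.46840825, -0.83062762],
       [ 0.47624568,  0.68077905, -0.55653385]]), 't': array([-0.5556437 ,  0.18033392,  1.19057047])}
top {'fovy': 47.718863001677505, 'cx': 284.30860963578715, 'cy': 213.49613306511785, 'R': array([[ 0.0163634 , -0.99977162, -0.01374613],
       [-0.994363  , -0.01483138, -0.10498692],
       [ 0.10475907,  0.01538658, -0.99437859]]), 't': array([-0.10280196,  0.58233461,  1.30012643])}
```

View pics/side0.png

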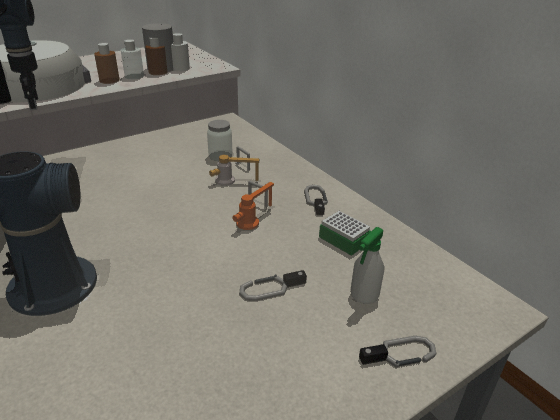

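View pics/top0.png

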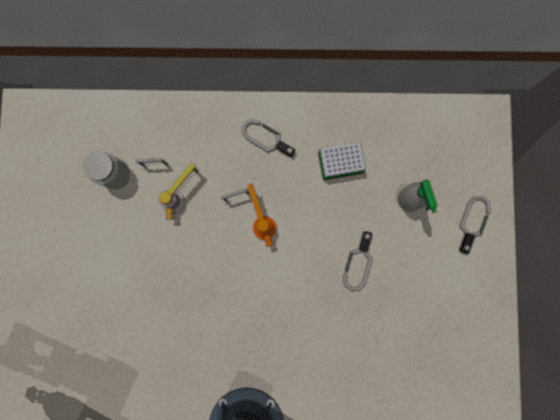

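```bash
cat > h.py <<'E'
import numpy as np, cv2
from station import manip
def cal(n):
    c=manip.get_calibration(n); return c, 210/np.tan(np.radians(c["fovy"])/2)
def proj(n,X):
    c,f=cal(n); p=c["R"]@np.asarray(X,float)+c["t"]; return np.array([c["cx"]+f*p[0]/p[2],c["cy"]+f*p[1]/p[2]])
def ray(n,u,v,z):
    c,f=cal(n); R=np.array(c["R"]); o=-R.T@c["t"]; d=R.T@np.array([(u-c["cx"])/f,(v-c["cy"])/f,1]); return o+d*(z-o[2])/d[2]
def crop(src,dst,x0,y0,w,h,k):
    im=cv2.imread(src) if isinstance(src,str) else src
    cv2.imwrite(dst,cv2.resize(im[y0:y0+h,x0:x0+w],None,fx=k,fy=k,interpolation=cv2.INTER_CUBIC))
E
python3 - <<'E'
from h import *
print(proj("top",[.14,.609,.242]),proj("side",[.14,.609,.242]))
for p in [(287,149),(366,240),(467,244)]: print(p,ray("top",*p,.028), np.hypot(*ray("top",*p,.028)[:2]))
print("turret",ray("top",168,200,.088),"jar",ray("top",110,175,.05))
crop("pics/top0.png","pics/t1.png",120,130,140,105,5)
crop("pics/top0.png","pics/t2.png",325,220,80,80,7)
crop("pics/side0.png","pics/s1.png",190,110,110,130,5)
crop("pics/side0.png","pics/s2.png",225,255,100,60,7)
E
```

```text
[-27.99541505 392.58146737] [ 34.26512598 104.53540441]
(287, 149) [ 0.76874568 -0.09828985  0.028     ] 0.7750037483831183
(366, 240) [ 0.51332118 -0.32216238  0.028     ] 0.6060422735116097
(467, 244) [ 0.50661687 -0.60143895  0.028     ] 0.7863774273069853
turret [0.60965648 0.21953537 0.088     ] jar [0.68274454 0.39531429 0.05      ]
```

View pics/t1.png

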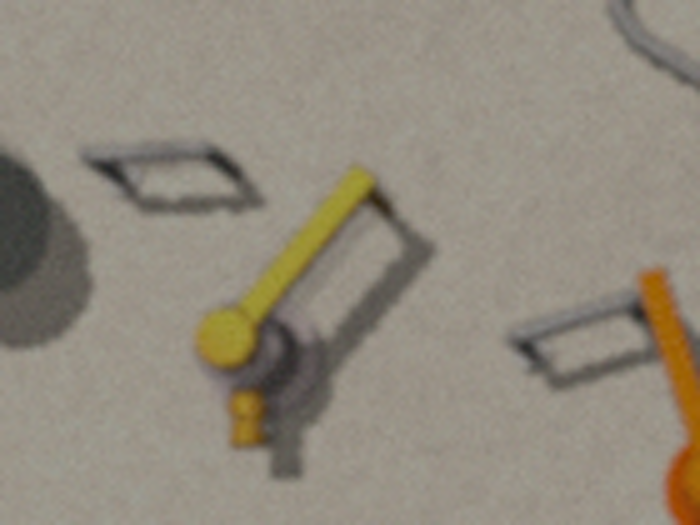

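View pics/t2.png

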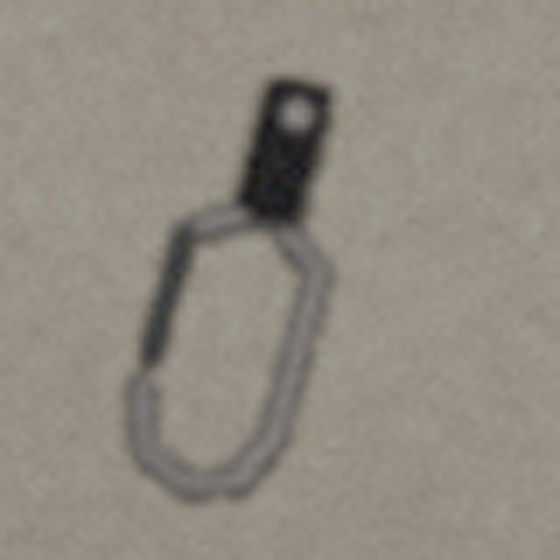

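View pics/s1.png

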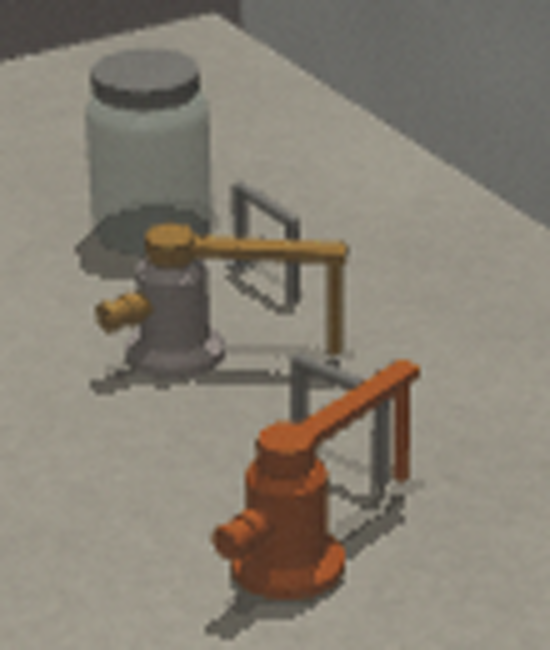

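View pics/s2.png

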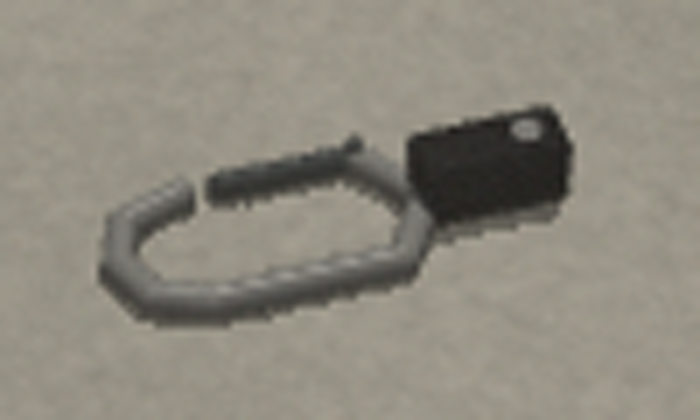

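```bash
python3 - <<'E'
from h import *
crop("pics/top0.png","pics/t3.png",132,150,78,60,10)
crop("pics/side0.png","pics/s3.png",208,142,56,50,13)
crop("pics/top0.png","pics/t4.png",338,226,40,70,8)
E
```

```text
(no output)
```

View pics/t3.png

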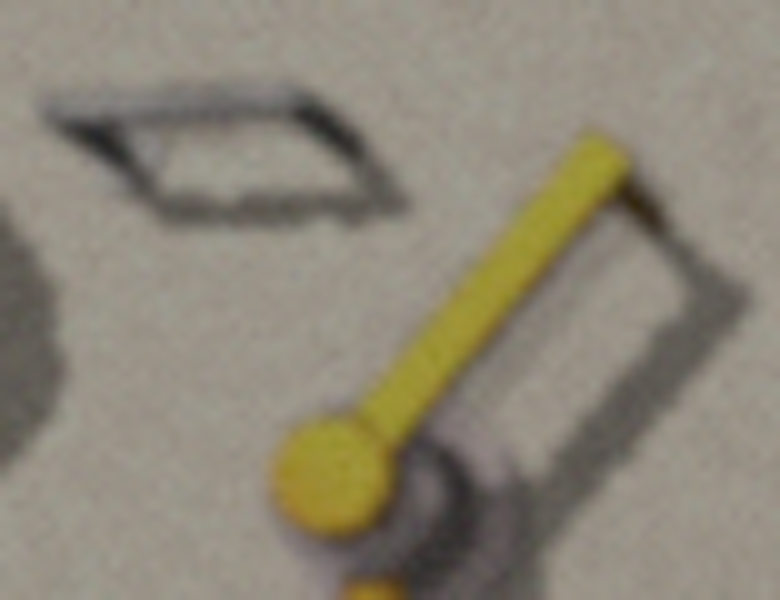

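View pics/s3.png

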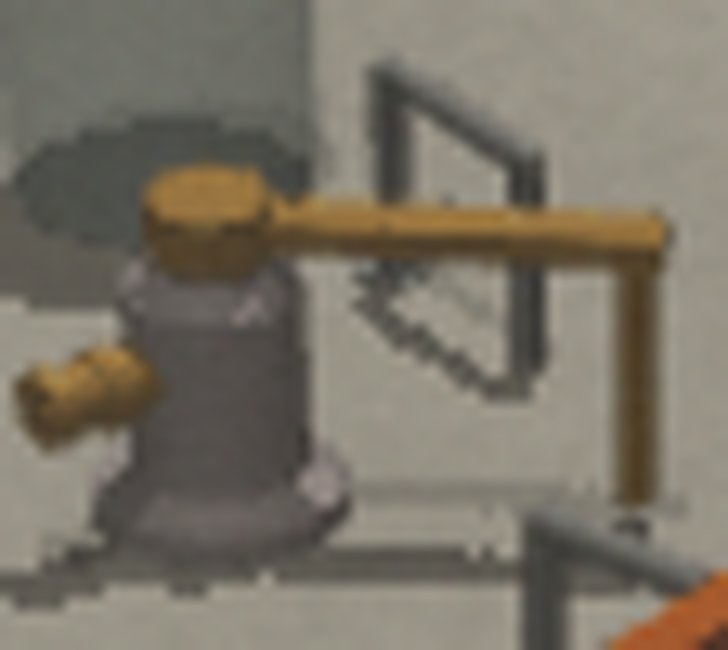

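View pics/t4.png

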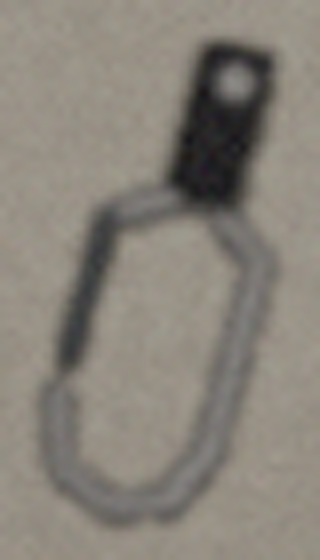

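```bash
cat > fit.py <<'E'
from h import *
from scipy.optimize import least_squares
def t2w(p,X):
    c,s=np.cos(p[2]),np.sin(p[2]); return np.array([p[0]+c*X[0]-s*X[1],p[1]+s*X[0]+c*X[1],X[2]])
def lev(q,r,z,w=0): return np.array([-r*np.cos(q)-w*np.sin(q)*1, r*np.sin(q)-w*np.cos(q),z])
E
cat > f1.py <<'E'
from fit import *
T=lambda x,y:((x+.5)/10-.5+132,(y+.5)/10-.5+150)
S=lambda x,y:((x+.5)/13-.5+208,(y+.5)/13-.5+142)
obs=[("top",T(333,477),lambda p:(0,0,.092)),
("top",T(612,147),lambda p:lev(p[3],.118,.088)),
("top",T(302,100),lambda p:(-.11,-.016,.064)),
("top",T(58,105),lambda p:(-.11,-.082,.064)),
("side",S(529,170),lambda p:(-.11,-.016,.062)),
("side",S(526,385),lambda p:(-.11,-.016,.0)),
("side",S(389,80),lambda p:(-.11,-.082,.062)),
("side",S(635,500),lambda p:lev(p[3],.11,.005)),
("side",S(207,190),lambda p:(0,0,.092)),
]
def res(p): return np.concatenate([proj(n,t2w(p,f(p)))-uv for n,uv,f in obs])
r=least_squares(res,[.6,.22,3.1,.9],loss="soft_l1")
print(r.x); print(res(r.x).reshape(-1,2).round(2))
p=r.x
print("eye near",t2w(p,(-.11,-.016,.03)),"far",t2w(p,(-.11,-.082,.03)),"leg now",t2w(p,lev(p[3],.11,.03)),"leg shut",t2w(p,(-.11,0,.03)))
H=lambda x,y:((x+.5)/8-.5+338,(y+.5)/8-.5+226)
def h2w(p,X): return t2w(p,X)
ob=[("top",H(237,45),(-.028,0,.028)),("top",H(204,42),(-.028,-.012,.028)),("top",H(272,57),(-.028,.012,.028)),("top",H(172,178),(.028,-.012,.028)),
("top",H(108,212),(.042,-.028,.006)),("top",H(67,368),(.098,-.028,.006)),("top",H(120,508),(.139,0,.006)),("top",H(258,260),(.046,.028,.006)),("top",H(268,265),(.046,.034,.006)),("top",H(43,415),(.11,-.034,.006))]
S=lambda x,y:((x+.5)/7-.5+225,(y+.5)/7-.5+255)
ob+=[("side",S(568,150),(-.028,.012,.028)),("side",S(548,107),(-.028,-.012,.028)),("side",S(408,137),(.028,-.012,.028)),("side",S(438,220),(.028,.012,0.002)),("side",S(100,270),(.145,0,.006))]
def rh(p): return np.concatenate([proj(n,h2w(p,X))-uv for n,uv,X in ob])
r=least_squares(rh,[.51,-.32,2.9],loss="soft_l1"); print("hook",r.x); print(rh(r.x).reshape(-1,2).round(2))
np.save("p.npy",p); np.save("hk.npy",r.x)
# overlay
for n,(x0,y0,w,h,k) in {"top":(132,120,100,100,7),"side":(200,130,80,70,9)}.items():
    im=cv2.imread(f"pics/{n}0.png")[y0:y0+h,x0:x0+w]; im=cv2.resize(im,None,fx=k,fy=k,interpolation=cv2.INTER_CUBIC)
    def L(A,B,c):
        a,b=[tuple(int(round((q_+.5)*k-.5)) for q_ in proj(n,t2w(p,X))-np.array([x0,y0])) for X in(A,B)]; cv2.line(im,a,b,c,1)
    for a,b in [((-.11,-.016,0),(-.11,-.016,.062)),((-.11,-.016,.062),(-.11,-.082,.062)),((-.11,-.082,0),(-.11,-.082,.062))]: L(a,b,(0,0,255))
    for w in(-.008,.008): L(lev(p[3],.02,.088,w),lev(p[3],.118,.088,w),(255,0,0))
    L(lev(p[3],.118,.088,-.008),lev(p[3],.118,.088,.008),(255,0,0))
    L(lev(p[3],.11,.08),lev(p[3],.11,.005),(255,0,0)); L((.02,0,.045),(.055,0,.045),(0,255,0))
    t=np.linspace(0,6.283,33)
    for a,b in zip(t,t[1:]): L((.034*np.cos(a),.034*np.sin(a),0),(.034*np.cos(b),.034*np.sin(b),0),(0,255,0))
    cv2.imwrite(f"pics/ov_{n}.png",im)
E
python3 f1.py
```

```text
[0.61541187 0.22756618 3.18529779 0.69671036]
[[-0.12  0.39]
 [ 0.14 -0.23]
 [-0.13  0.34]
 [ 0.55  0.55]
 [-0.02 -0.87]
 [ 0.45 -1.83]
 [ 0.46 -0.8 ]
 [ 0.02  0.08]
 [-0.07 -0.16]]
eye near [0.72460777 0.24835694 0.03      ] far [0.72172415 0.31429391 0.03      ] leg now [0.70278064 0.16073281 0.03      ] leg shut [0.72530683 0.23237222 0.03      ]
hook [ 0.5116449  -0.32023553  2.90224692]
[[ 0.49 -0.32]
 [ 0.42 -1.03]
 [ 0.31 -0.74]
 [-0.35  1.45]
 [-0.15  0.81]
 [ 0.21  0.65]
 [-0.21 -0.02]
 [ 0.1   1.23]
 [ 0.93  1.14]
 [ 0.1  -1.6 ]
 [ 0.89 -2.36]
 [-0.02 -2.09]
 [-0.42 -1.57]
 [-1.51  0.39]
 [ 0.71 -0.24]]
```

View pics/ov_top.png

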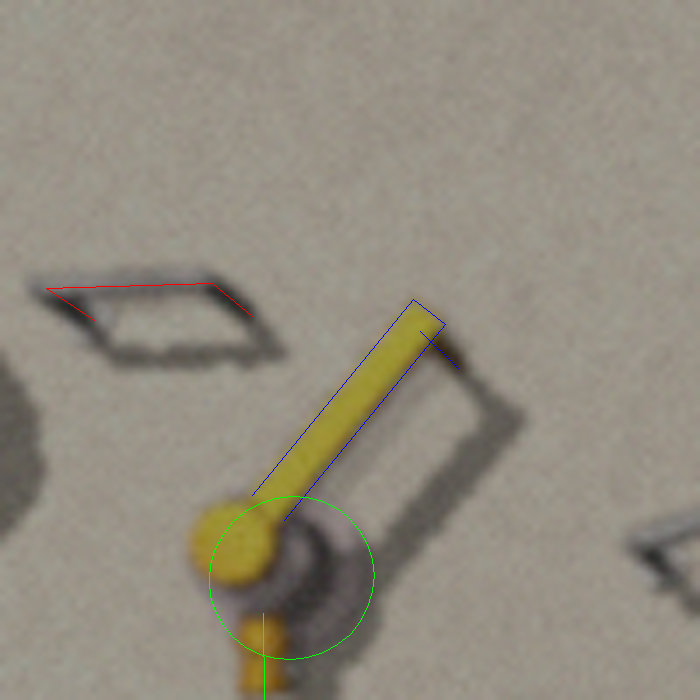

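View pics/ov_side.png

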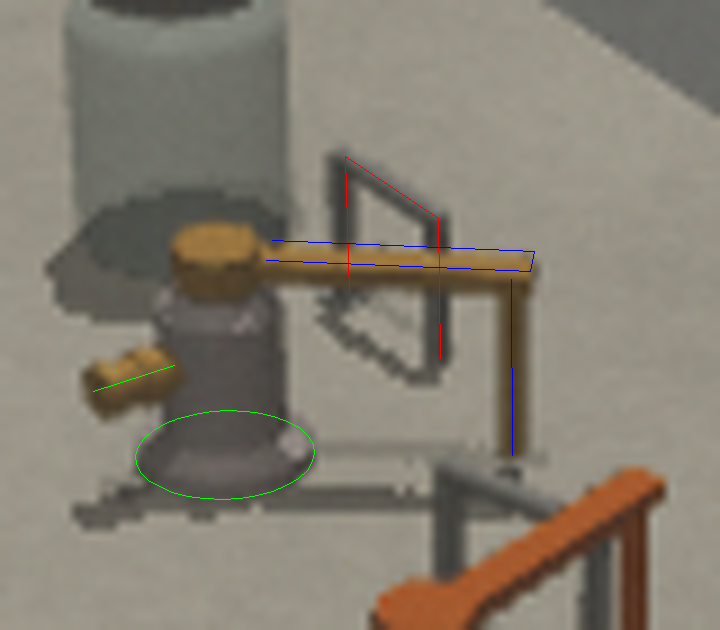

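The candidates for the hook are the three black-gripped hooks in the top view: A at px (287,149), 0.775 m from the base, B at px (366,240), 0.606 m, and C at px (467,244), 0.786 m. B is nearest, and the crop shows its gate on the +y side and its bow towards the robot. The turret is the white/brass one at px (165,197). The orange one at (265,230) is the look-alike.

First I'll shut the lever, with the fingers closed.

>>> arm_command([
  [[44,-40,0],0,1],
  [[44,-40,0],0,1],
  [[44,-40,0],0,1],
  [[44,-40,0],0,1],
  [[44,-40,0],0,1],
  [[44,-40,0],0,1],
  [[44,-40,0],0,1],
  [[44,-40,0],0,1],
  [[44,-40,0],0,1],
  [[44,-40,0],0,1],
  [[44,-40,0],0,1],
  [[44,-40,0],0,1],
], squeeze=40)

```text
t: 1.6
tcp_pos: [0.6695, 0.1275, 0.2417]
tool_rot: [0.113, 0.994, 0.0, -0.001]
force: [0.0, 0.7, 0.1]
finger_gap: 0.002
```

>>> arm_command([
  [[-4,2,-40],0,1],
  [[-4,2,-40],0,1],
  [[0,0,-40],0,1],
  [[0,0,-38],0,1],
  [[0,0,0],0,1],
])

```text
t: 2.22
tcp_pos: [0.6573, 0.1328, 0.0804]
tool_rot: [0.113, 0.994, -0.001, -0.004]
force: [0.6, -0.1, 0.1]
finger_gap: -0.002
```

```bash
python3 - <<'E'
from h import *
print(manip.sense()["tcp_pos"],manip.sense()["force"])
for n in("side","top"):
    im=manip.snapshot(n); cv2.imwrite(f"pics/{n}1.png",im)
    print(n, proj(n,manip.sense()["tcp_pos"]), proj(n,manip.sense()["tcp_pos"]-[0,0,.011]))
crop("pics/top1.png","pics/a.png",120,100,140,120,5); crop("pics/side1.png","pics/b.png",190,80,120,120,5)
E
```

```text
[0.65731187 0.13282151 0.08041617] [ 0.57295148 -0.08242592  0.12754431]
side [249.60020681 166.48850485] [249.64120843 169.46778301]
top [200.89848167 181.89876383] [201.65658738 182.58738321]
```

View pics/a.png

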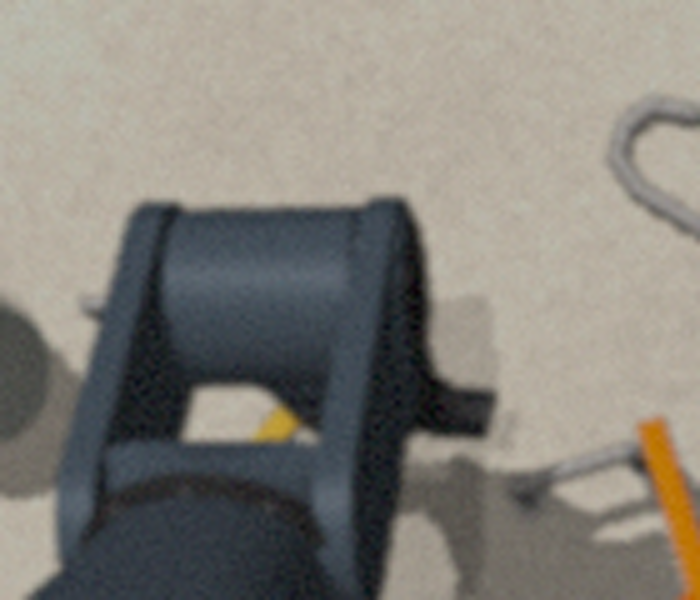

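View pics/b.png

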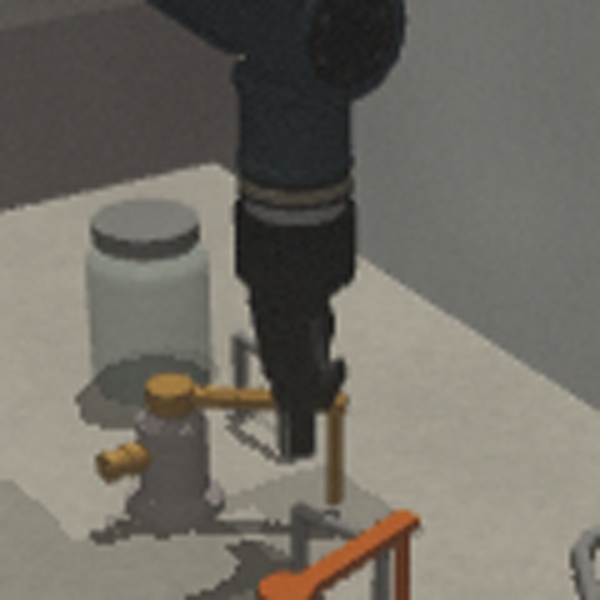

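>>> arm_command([
  [[8,10,0],0,1],
  [[8,10,0],0,1],
  [[8,10,0],0,1],
  [[6,10,0],0,1],
  [[6,10,0],0,1],
  [[5,10,0],0,1],
  [[4,8,0],0,1],
  [[0,0,0],0,1],
])

```text
t: 3.32
tcp_pos: [0.706, 0.2021, 0.0841]
tool_rot: [0.113, 0.994, 0.0, 0.0]
force: [-0.5, -0.0, -0.4]
finger_gap: 0.004
```

```bash
python3 - <<'E'
from h import *
im=manip.snapshot("side"); crop(im,"pics/b2.png",190,80,120,120,5)
E
```

```text
(no output)
```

View pics/b2.png

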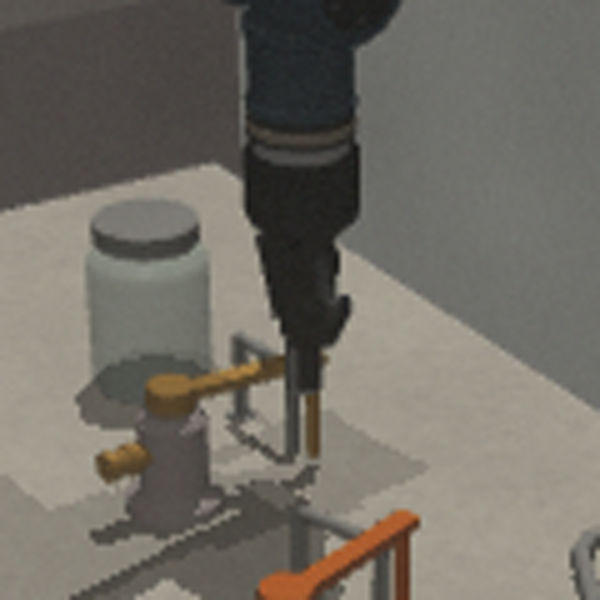

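The lever is nearly shut. I'll push on in small steps until I feel the stop.

>>> arm_command([
  [[0,3,0],0,1],
  [[0,3,0],0,1],
  [[0,2,0],0,1],
  [[0,0,0],0,1],
])

```text
t: 3.88
tcp_pos: [0.7058, 0.209, 0.0845]
tool_rot: [0.113, 0.994, 0.0, 0.0]
force: [-0.0, -0.6, 0.2]
finger_gap: 0.0
```

>>> arm_command([
  [[0,2,0],0,1],
  [[0,2,0],0,1],
  [[0,0,0],0,1],
])

```text
t: 4.25
tcp_pos: [0.7059, 0.2107, 0.0845]
tool_rot: [0.113, 0.994, -0.002, 0.0]
force: [0.5, -6.3, 0.3]
finger_gap: 0.002
```

>>> arm_command([
  [[0,2,0],0,1],
  [[0,0,0],0,1],
])

```text
t: 4.5
tcp_pos: [0.7059, 0.211, 0.0845]
tool_rot: [0.113, 0.994, -0.003, 0.0]
force: [1.4, -10.7, 0.9]
finger_gap: -0.001
```

```bash
python3 - <<'E'
from h import *
im=manip.snapshot("side"); crop(im,"pics/b3.png",200,100,80,80,9)
s=manip.sense(); print(s["tcp_pos"],s["force"])
E
```

```text
[0.70586198 0.21098214 0.08449188] [  1.01475565 -10.9967302    1.19385036]
```

View pics/b3.png

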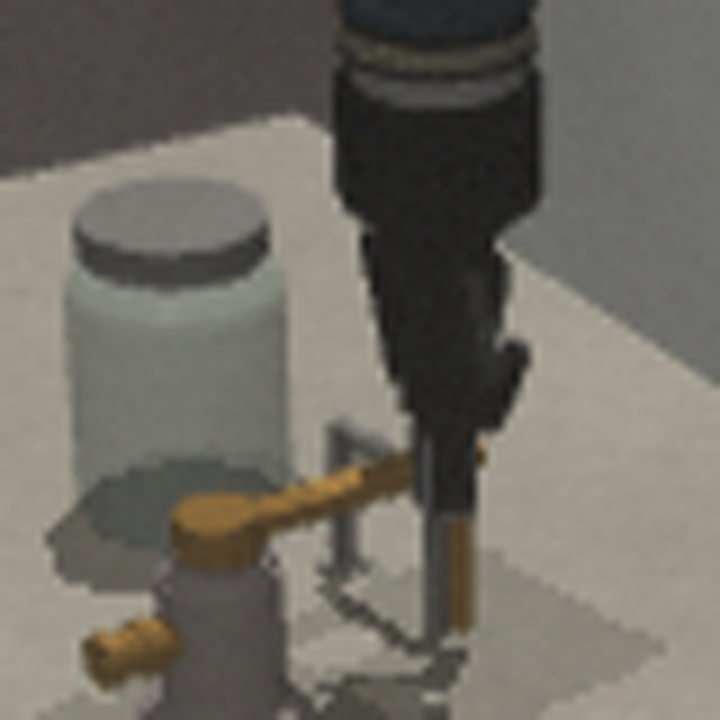

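>>> arm_command([
  [[0,-15,0],0,1],
  [[0,-30,20],0,1],
  [[0,-30,50],0,0],
  [[-30,-50,50],0,-1],
  [[-35,-55,0],0,-1],
  [[-35,-55,0],0,-1],
  [[-30,-55,0],0,-1],
  [[-25,-55,0],0,-1],
  [[-20,-55,0],0,-1],
  [[-19,-55,0],0,-1],
  [[0,-55,0],0,-1],
  [[0,-20,0],0,-1],
])

```text
t: 6.05
tcp_pos: [0.5199, -0.304, 0.1952]
tool_rot: [0.115, 0.993, 0.0, 0.001]
force: [0.2, 0.7, 1.0]
finger_gap: 0.999
```

```bash
python3 - <<'E'
from fit import *
s=manip.sense(); print(s["tcp_pos"],s["q"],s["t"])
for n in("side","top"):
    cv2.imwrite(f"pics/{n}3.png",manip.snapshot(n))
crop("pics/top3.png","pics/a3.png",120,130,140,105,5)
crop("pics/side3.png","pics/b4.png",200,130,80,60,9)
E
```

```text
[ 0.51988515 -0.30396705  0.19523522] [-7.14935171e-01  5.52203261e-01  1.53938834e+00  1.14662996e-03
  1.04855179e+00 -2.05582241e+00] 6.05
```

View pics/a3.png

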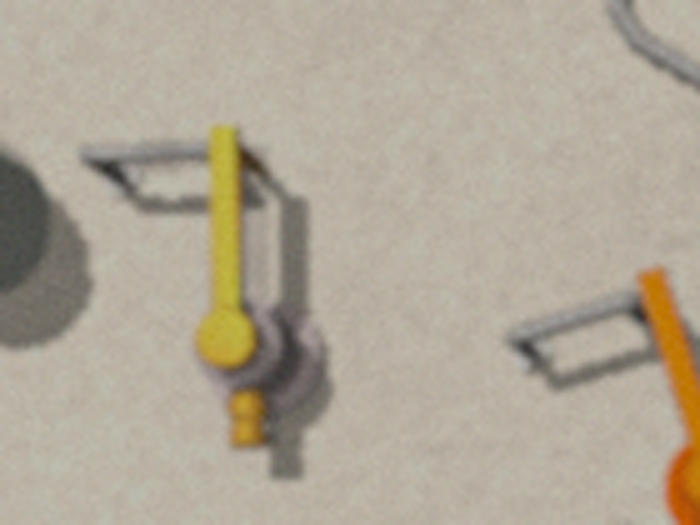

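View pics/b4.png

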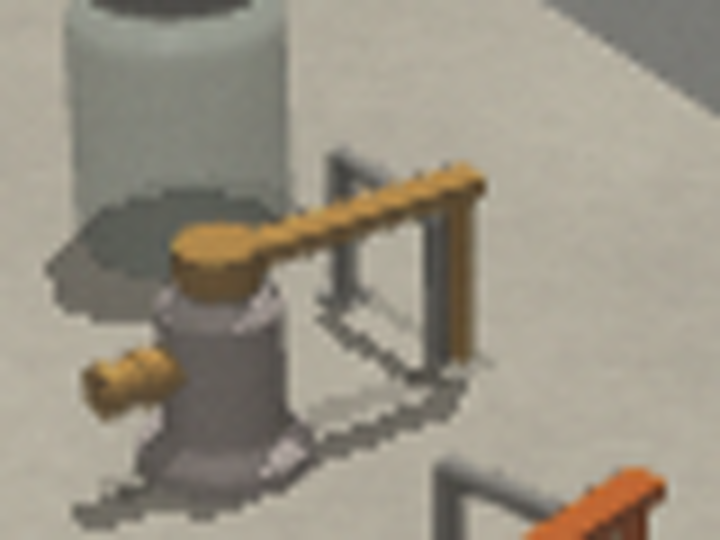

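View pics/side3.png

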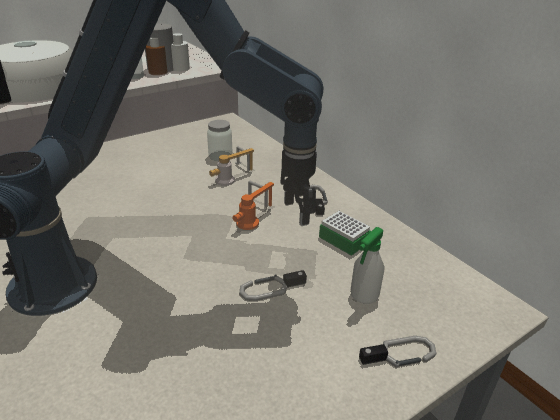

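```bash
cat > f2.py <<'E'
from fit import *
T=lambda x,y:((x+.5)/5-.5+120,(y+.5)/5-.5+130)
T3=lambda x,y:((x+.5)/10-.5+132,(y+.5)/10-.5+150)
S=lambda x,y:((x+.5)/9-.5+200,(y+.5)/9-.5+130)
obs=[("top",T(227,335),(0,0,.092)),("top",T(225,126),(-.118,0,.088)),("top",T3(58,105),(-.11,-.082,.064)),("top",T3(302,100),(-.11,-.016,.064)),
("side",S(461,358),(-.11,0,.005)),("side",S(437,376),(-.11,-.016,0)),("side",S(214,243),(0,0,.092)),("side",S(343,158),(-.11,-.082,.062)),("side",S(227,508),(-.034*.5,0.034*.85,0))]
def res(p): return np.concatenate([proj(n,t2w(p,X))+(p[3:5] if n=="side" else 0)-uv for n,uv,X in obs])
for fb in(0,1):
    f=(lambda p:np.r_[res(p),p[3:5]*.5]) if fb else (lambda p:np.r_[res(np.r_[p[:3],0,0]),p[3:5]])
    r=least_squares(f,[.6,.22,3.1,0,0],loss="soft_l1");p=r.x;print(p);print(res(p).reshape(-1,2).round(2)[:9])
    print("eye",t2w(p,(-.11,-.016,.03)),"lev",t2w(p,(-.11,0,.03)))
E
python3 f2.py
```

```text
[0.61550602 0.22786289 3.18654191 0.         0.        ]
[[-0.38  1.  ]
 [ 0.32  0.09]
 [ 0.39  0.56]
 [-0.29  0.32]
 [ 0.14  0.47]
 [ 0.29 -2.07]
 [ 0.04 -0.6 ]
 [ 0.19 -0.26]
 [ 8.46 -4.04]]
eye [0.72467597 0.24878948 0.03      ] lev [0.72539492 0.23280564 0.03      ]
[ 0.61665276  0.22806699  3.18478423 -0.66339591  0.93258486]
[[-0.43  0.58]
 [ 0.34 -0.33]
 [ 0.41  0.1 ]
 [-0.27 -0.1 ]
 [-0.25  1.32]
 [-0.09 -1.22]
 [-0.35  0.22]
 [-0.17  0.58]
 [ 8.05 -3.22]]
eye [0.72585932 0.24880166 0.03      ] lev [0.72655017 0.23281659 0.03      ]
```

>>> arm_command([
  [[-8,-16,-40],0,-1],
  [[0,0,-50],0,-1],
  [[0,0,-50],0,-1],
  [[0,0,-30],0,-1],
  [[0,0,-9],0,-1],
  [[0,0,0],0,-1],
])

```text
t: 6.9
tcp_pos: [0.5123, -0.3157, 0.0161]
tool_rot: [0.112, 0.994, 0.0, -0.0]
force: [0.0, -0.4, 0.3]
finger_gap: 1.0
```

```bash
python3 - <<'E'
from fit import *
im=manip.snapshot("side"); crop(im,"pics/c1.png",220,215,110,100,6)
E
```

```text
(no output)
```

View pics/c1.png

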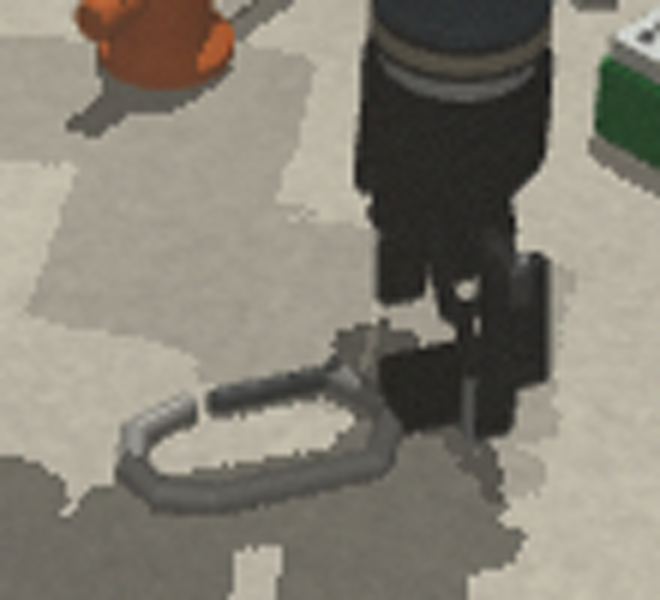

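>>> arm_command([
  [[-1,-4,0],0,-1],
  [[0,0,0],0,0.3],
  [[0,0,0],0,1],
  [[0,0,0],0,1],
  [[0,0,0],0,1],
  [[0,0,0],0,1],
], squeeze=90)

```text
t: 7.7
tcp_pos: [0.5113, -0.3214, 0.0166]
tool_rot: [0.113, 0.994, -0.0, 0.0]
force: [-0.6, -1.0, 5.0]
finger_gap: 0.255
```

>>> arm_command([
  [[0,0,10],0,1],
  [[0,0,30],0,1],
  [[0,0,50],0,1],
  [[0,0,50],0,1],
  [[0,0,40],0,1],
  [[0,0,0],0,1],
])

```text
t: 8.45
tcp_pos: [0.5126, -0.3222, 0.1994]
tool_rot: [0.113, 0.994, -0.002, 0.003]
force: [-0.5, -0.4, -2.6]
finger_gap: 0.256
```

```bash
python3 - <<'E'
from fit import *
s=manip.sense(); print(s["tcp_pos"],s["tool_rot"],s["force"],s["finger_gap"])
for n in("side","top"):
    cv2.imwrite(f"pics/{n}5.png",manip.snapshot(n)); print(proj(n,s["tcp_pos"]))
crop("pics/side5.png","pics/d1.png",210,130,130,100,6)
crop("pics/top5.png","pics/d2.png",320,200,110,130,6)
E
```

```text
[ 0.51261273 -0.32220086  0.19940246] [ 0.11304205  0.993583   -0.00217297  0.00309732] [-0.52498612 -0.40635389 -2.63190634] 0.2559098531335398
[298.33210196 217.263934  ]
[377.14524207 236.79294561]
```

View pics/d1.png

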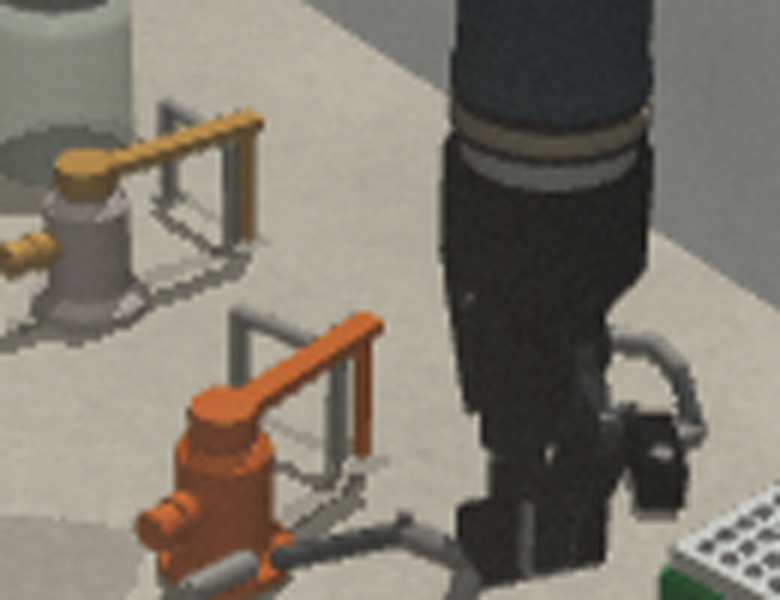

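View pics/d2.png

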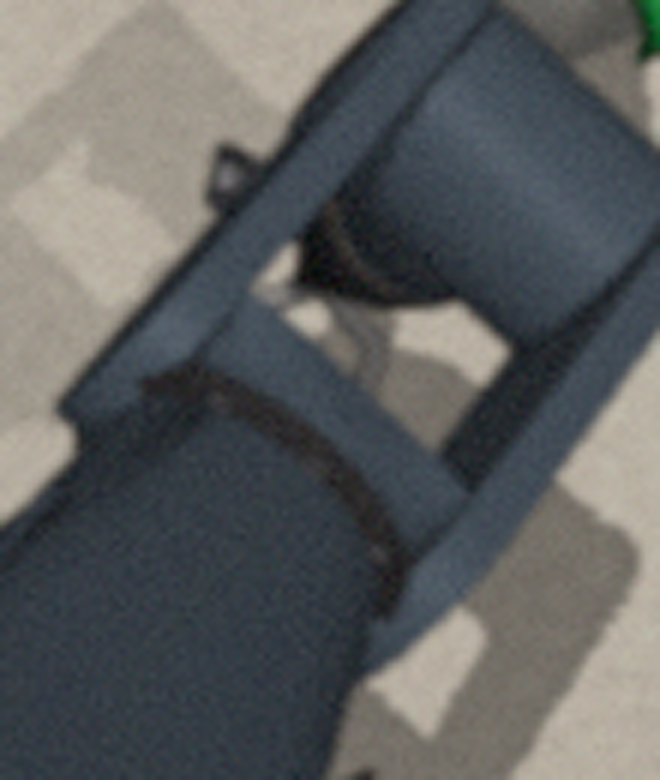

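```bash
python3 - <<'E'
from fit import *
crop("pics/side5.png","pics/d3.png",215,195,110,60,7)
E
```

```text
(no output)
```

View pics/d3.png

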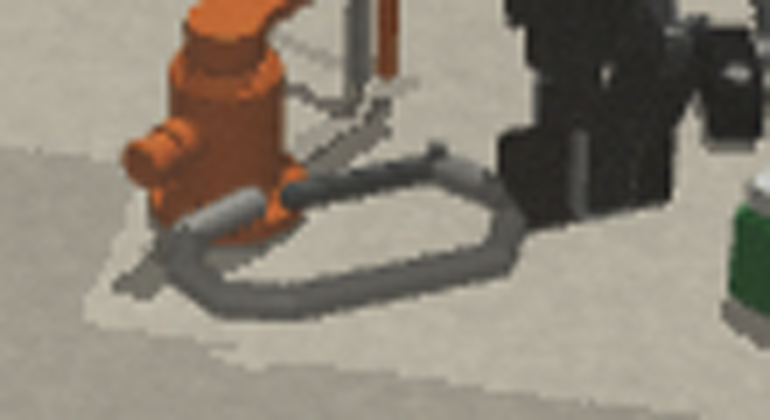

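```bash
python3 - <<'E'
from fit import *
tcp=np.array([.51261,-.3222,.1994]); yaw=1.3436+np.pi/2; dz=.1994-.0166
S=lambda x,y:((x+.5)/7-.5+215,(y+.5)/7-.5+195)
ob=[(S(160,245),(.145,0,.006)),(S(437,155),(.042,-.028,.012)),(S(500,135),(.028,-.012,.028)),(S(263,200),(.102,-.028,.006)),(S(285,193),(.098,-.028,.006)),(S(527,228),(.028,.012,0)),(S(505,262),(.046,.03,.002))]
def res(p): return np.concatenate([proj("side",t2w([p[0],p[1],p[2]],(X[0],X[1],X[2]+dz)))-uv for uv,X in ob])
for fix in (0,1):
    f=res if not fix else (lambda p:res([p[0],p[1],yaw]))
    r=least_squares(f,[.51,-.32,yaw],loss="soft_l1"); p=r.x
    d=p[:2]-tcp[:2]; c,s=np.cos(yaw),np.sin(yaw); print(p,"along",c*d[0]+s*d[1],"across",-s*d[0]+c*d[1]); print(f(p).reshape(-1,2).round(1).tolist())
E
```

```text
[ 0.51391242 -0.32218456  2.89348667] along -0.0012654754025864076 across -0.00030840541469816083
[[1.3, 3.0], [0.6, -1.2], [-0.2, -1.4], [1.1, -0.8], [-0.4, -0.1], [-0.7, 0.9], [-2.0, 1.2]]
[ 0.51462474 -0.3208886   2.91439633] along -0.0016675755400149582 across -0.0017315100048400196
[[1.7, 3.4], [0.4, -1.3], [-0.3, -1.6], [1.1, -0.7], [-0.4, 0.0], [-0.5, 0.6], [-1.7, 1.0]]
```

>>> arm_command([
  [[25,41,0],0,1],
  [[25,41,0],0.03,1],
  [[25,41,0],0.03,1],
  [[25,41,0],0.03,1],
  [[25,41,0],0.03,1],
  [[25,41,0],0.03,1],
  [[25,41,0],0.03,1],
  [[25,41,0],0.03,1],
  [[25,41,0],0.03,1],
  [[25,41,0],0.03,1],
  [[25,41,0],0,1],
  [[25,41,0],0,1],
])

```text
t: 10.05
tcp_pos: [0.81, 0.1721, 0.1912]
tool_rot: [-0.022, 1.0, -0.0, -0.003]
force: [1.1, 0.3, -2.9]
finger_gap: 0.259
```

>>> arm_command([
  [[2,7,-40],0,1],
  [[0,0,-40],0,1],
  [[0,0,-30],0,1],
  [[0,0,0],0,1],
])

```text
t: 10.55
tcp_pos: [0.808, 0.1775, 0.0772]
tool_rot: [-0.022, 1.0, -0.001, -0.008]
force: [-0.5, 0.5, -2.9]
finger_gap: 0.261
```

```bash
python3 - <<'E'
from fit import *
s=manip.sense(); print(s["tcp_pos"],s["tool_rot"],s["force"],s["finger_gap"],s["q"])
for n in("side","top"):
    cv2.imwrite(f"pics/{n}6.png",manip.snapshot(n)); print(proj(n,s["tcp_pos"]))
crop("pics/side6.png","pics/e1.png",200,80,120,110,6)
crop("pics/top6.png","pics/e2.png",120,60,140,120,5)
E
```

```text
[0.80796013 0.17754312 0.07717719] [-2.16389294e-02  9.99737015e-01 -5.06422143e-04 -7.57641312e-03] [-0.54427242  0.47692219 -2.85745395] 0.2611777591016208 [ 8.17521513e-02  9.87460064e-01  9.14421416e-01 -1.05953164e-04
  1.25489763e+00 -1.53229298e+00]
[279.33576476 151.83777778]
[187.17780645 129.52800863]
```

View pics/e1.png

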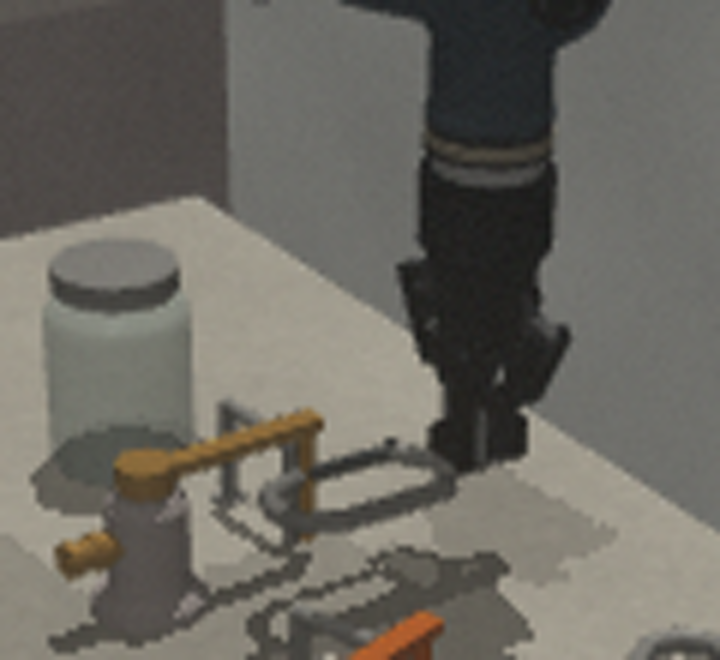

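View pics/e2.png

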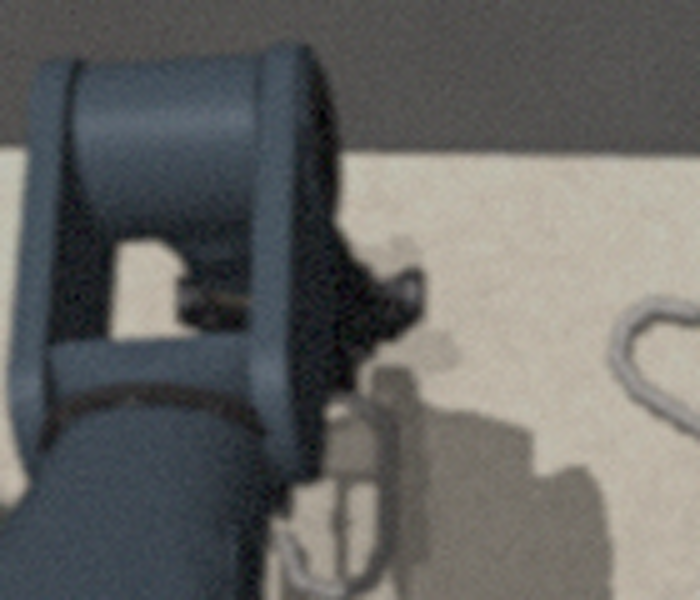

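>>> arm_command([
  [[6,-2,-25],0,1],
  [[0,0,-20],0,1],
  [[0,0,-8],0,1],
  [[0,0,0],0,1],
  [[0,0,0],0,1],
])

```text
t: 11.28
tcp_pos: [0.8197, 0.1761, 0.0338]
tool_rot: [-0.022, 1.0, 0.0, 0.001]
force: [1.1, -0.7, -2.2]
finger_gap: 0.26
```

>>> arm_command([
  [[-5,0,-7],0,1],
  [[0,0,-6],0,1],
  [[0,0,-2],0,1],
  [[0,0,0],0,1],
  [[0,0,0],0,1],
])

```text
t: 11.9
tcp_pos: [0.8143, 0.1759, 0.0182]
tool_rot: [-0.022, 1.0, -0.0, 0.0]
force: [0.4, -0.4, -2.1]
finger_gap: 0.262
```

```bash
python3 - <<'E'
from fit import *
s=manip.sense(); print(s["tcp_pos"],s["tool_rot"],s["force"],s["ft_torque"])
cv2.imwrite("pics/side7.png",manip.snapshot("side"))
crop("pics/side7.png","pics/g1.png",220,120,90,70,8)
E
```

```text
[0.81433718 0.17594134 0.01819939] [-2.15787187e-02  9.99767112e-01 -8.58927789e-06  2.82870737e-04] [ 0.380911   -0.41877793 -2.10301794] [-0.01835609 -0.13157087  0.02435219]
```

View pics/g1.png

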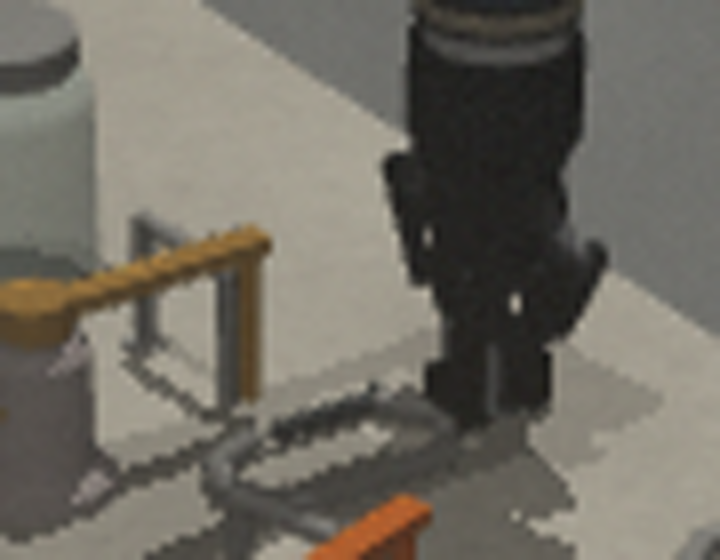

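```bash
python3 - <<'E'
from fit import *
yaw=3.1848; tcp=np.array([.8143,.1759]); G=tcp-.0015*np.array([np.cos(yaw),np.sin(yaw)])
im=cv2.imread("pics/side7.png")[140:200,240:300]; k=12; im=cv2.resize(im,None,fx=k,fy=k,interpolation=cv2.INTER_CUBIC)
def P(X): return tuple(int(round((v+.5)*k-.5)) for v in proj("side",X)-np.array([240,140]))
for X in [(.145,0,.0076),(.102,-.028,.0076),(.098,-.028,.0076),(.042,-.028,.0076),(.028,-.012,.03),(.028,.012,.002),(.11,.028,.0076)]:
    cv2.circle(im,P(t2w([*G,yaw],X)),3,(0,0,255),-1)
cv2.line(im,P((.726,.233,.005)),P((.726,.233,.07)),(255,0,0),1)
cv2.line(im,P((.7253,.249,.0)),P((.7253,.249,.06)),(0,255,0),1)
cv2.imwrite("pics/g2.png",im)
E
```

```text
(no output)
```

View pics/g2.png

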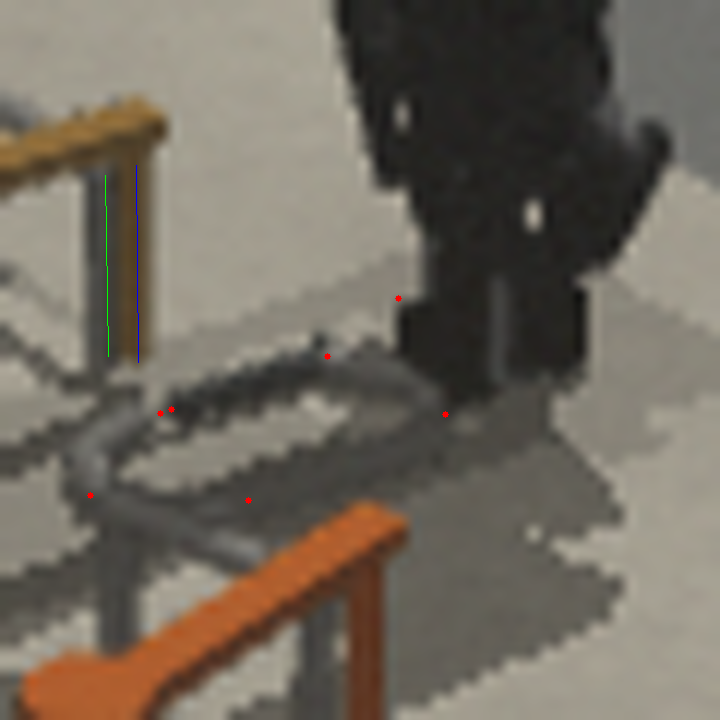

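>>> arm_command([
  [[0,8,0],0,1],
  [[0,8,0],0,1],
  [[-1,6,0],0,1],
  [[0,5,0],0,1],
  [[0,0,0],0,1],
])

```text
t: 12.58
tcp_pos: [0.8128, 0.2031, 0.0177]
tool_rot: [-0.022, 1.0, -0.0, -0.0]
force: [-0.0, -1.6, -3.2]
finger_gap: 0.259
```

Contact with the gate is beginning. I'll continue in short steps.

>>> arm_command([
  [[0,5,0],0,1],
  [[0,5,0],0,1],
  [[0,5,0],0,1],
  [[0,0,0],0,1],
])

```text
t: 13.08
tcp_pos: [0.8137, 0.2185, 0.0182]
tool_rot: [-0.022, 1.0, 0.0, 0.001]
force: [1.0, -2.3, -4.8]
finger_gap: 0.263
```

```bash
python3 - <<'E'
from fit import *
s=manip.sense(); print(s["tcp_pos"],s["tool_rot"],s["force"],s["ft_torque"])
cv2.imwrite("pics/side8.png",manip.snapshot("side"))
crop("pics/side8.png","pics/g3.png",235,130,60,55,12)
E
```

```text
[0.8136973  0.21851183 0.01816652] [-2.18600475e-02  9.99760562e-01  4.44564590e-05  9.76985155e-04] [ 1.03241508 -2.2567758  -4.81492365] [-0.44912943 -0.49139724  0.19521502]
```

View pics/g3.png

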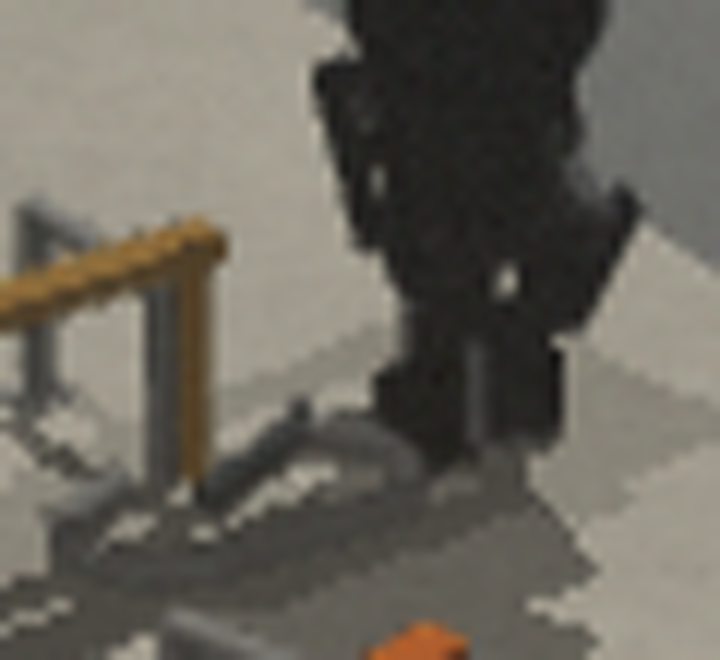

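>>> arm_command([
  [[0,5,0],0,1],
  [[0,5,0],0,1],
  [[0,5,0],0,1],
  [[0,0,0],0,1],
])

```text
t: 13.62
tcp_pos: [0.8141, 0.2343, 0.0185]
tool_rot: [-0.022, 1.0, 0.001, 0.002]
force: [2.7, -0.8, -5.0]
finger_gap: 0.259
```

>>> arm_command([
  [[0,4,0],0,1],
  [[0,4,0],0,1],
  [[0,3,0],0,1],
  [[0,0,0],0,1],
])

```text
t: 14.12
tcp_pos: [0.8143, 0.2454, 0.0187]
tool_rot: [-0.022, 1.0, 0.001, 0.002]
force: [5.1, 0.9, -4.2]
finger_gap: 0.259
```

```bash
python3 - <<'E'
from fit import *
s=manip.sense(); print(s["tcp_pos"],s["tool_rot"],s["force"],s["ft_torque"])
cv2.imwrite("pics/side9.png",manip.snapshot("side"))
crop("pics/side9.png","pics/g4.png",235,130,60,55,12)
E
```

```text
[0.81428801 0.24539624 0.018675  ] [-0.02150163  0.99976649  0.00104215  0.00188833] [ 5.12943475  0.89070101 -4.24034069] [ 0.04730911 -1.07575862  0.0504421 ]
```

View pics/g4.png

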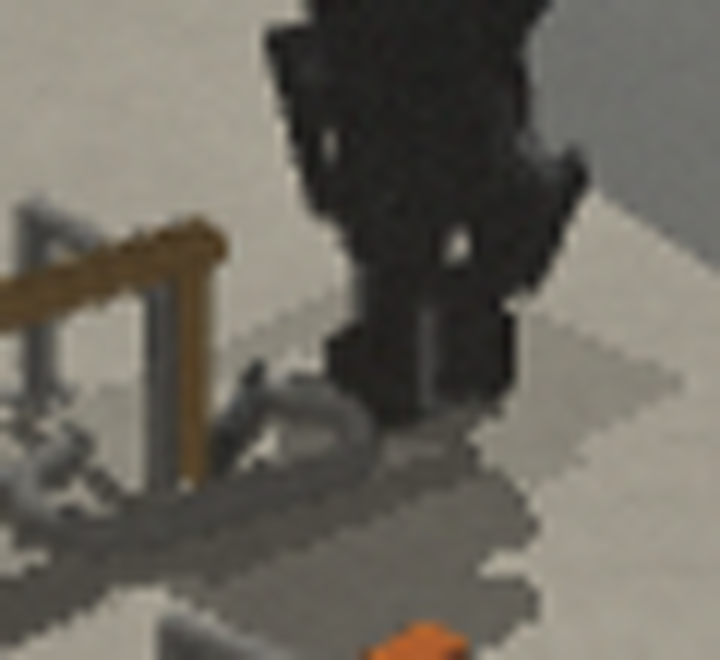

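>>> arm_command([
  [[5,0,0],0,1],
  [[5,0,0],0,1],
  [[5,1,0],0,1],
  [[0,0,0],0,1],
])

```text
t: 14.68
tcp_pos: [0.8277, 0.2456, 0.0177]
tool_rot: [-0.021, 1.0, 0.001, -0.001]
force: [0.6, 0.1, -2.3]
finger_gap: 0.262
```

>>> arm_command([
  [[5,0,0],0,1],
  [[4,0,0],0,1],
  [[4,0,0],0,1],
  [[0,0,0],0,1],
])

```text
t: 15.18
tcp_pos: [0.8414, 0.2449, 0.018]
tool_rot: [-0.022, 1.0, 0.0, 0.0]
force: [0.8, 0.5, -2.6]
finger_gap: 0.263
```

```bash
python3 - <<'E'
from fit import *
s=manip.sense(); print(s["tcp_pos"],s["tool_rot"],s["force"],s["ft_torque"])
cv2.imwrite("pics/side10.png",manip.snapshot("side"))
crop("pics/side10.png","pics/g5.png",235,130,60,55,12)
crop(manip.snapshot("top"),"pics/g6.png",120,60,140,120,5)
E
```

```text
[0.84142444 0.24491357 0.01800232] [-2.15213751e-02  9.99768369e-01  3.77564607e-05  1.94718108e-04] [ 0.76161232  0.47683512 -2.55554453] [ 0.06511949 -0.16728478  0.01643506]
```

View pics/g5.png

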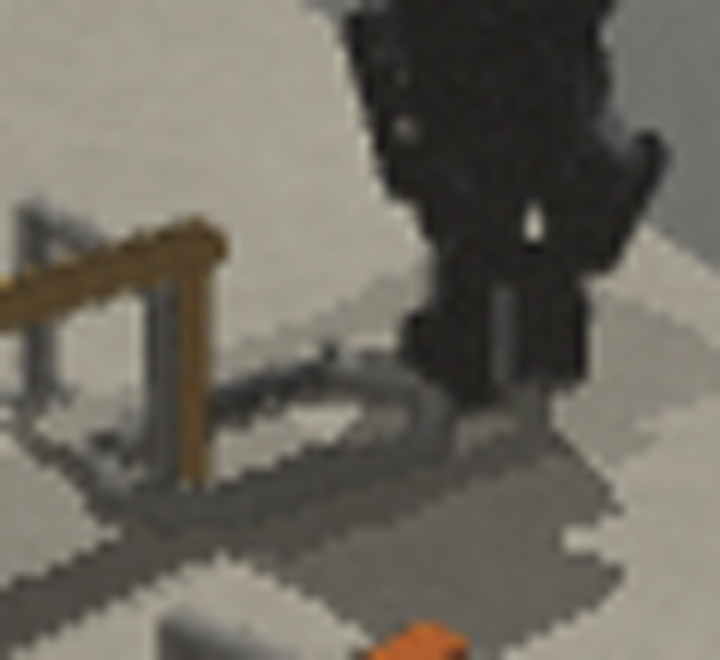

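View pics/g6.png

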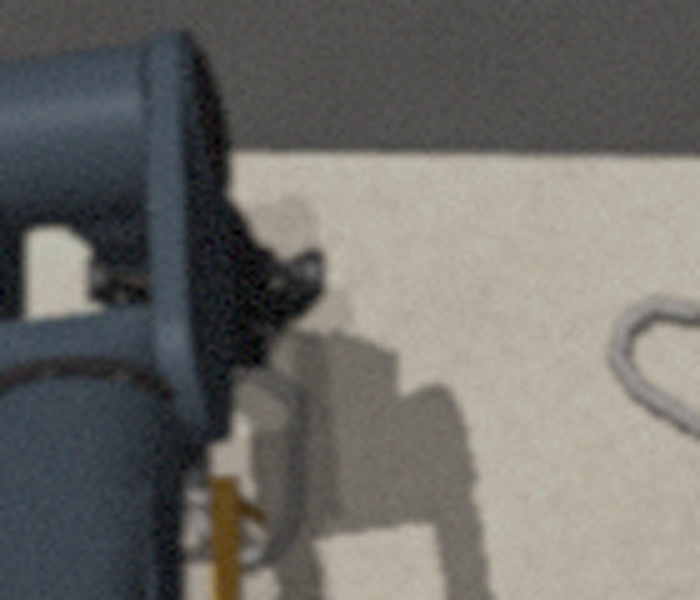

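The gate has snapped shut with both legs in the bow. I'll lower the last millimetre and a half and release.

>>> arm_command([
  [[0,0,-1],0,1],
  [[0,0,-1],0,1],
  [[0,0,0],0,1],
])

```text
t: 15.65
tcp_pos: [0.841, 0.245, 0.0167]
tool_rot: [-0.022, 1.0, -0.0, -0.0]
force: [-2.0, -0.4, 0.6]
finger_gap: 0.263
```

>>> arm_command([
  [[0,0,0],0,0.3],
  [[0,0,0],0,0],
  [[0,0,0],0,-0.5],
  [[0,0,0],0,-0.5],
  [[0,0,0],0,-0.5],
])

```text
t: 16.27
tcp_pos: [0.8411, 0.2449, 0.016]
tool_rot: [-0.022, 1.0, 0.0, 0.0]
force: [-0.5, 0.2, 0.1]
finger_gap: 0.751
```

>>> arm_command([
  [[0,0,8],0,-0.5],
  [[0,0,20],0,-0.5],
  [[0,0,40],0,-0.5],
  [[0,0,50],0,-0.5],
  [[-20,-40,50],0,-0.5],
  [[-20,-50,30],0,-0.5],
  [[-20,-50,0],0,-0.5],
  [[-20,-50,0],0,-0.5],
  [[-20,-50,0],0,-0.5],
  [[0,-50,0],0,-0.5],
  [[0,-50,0],0,-0.5],
  [[0,0,0],0,-0.5],
])

```text
t: 17.77
tcp_pos: [0.7429, -0.0975, 0.2129]
tool_rot: [-0.019, 1.0, -0.001, 0.002]
force: [-0.1, 0.5, 0.8]
finger_gap: 0.752
```

```bash
python3 - <<'E'
from fit import *
s=manip.sense(); print(s["tcp_pos"],s["force"],s["t"])
cv2.imwrite("pics/side11.png",manip.snapshot("side"));cv2.imwrite("pics/top11.png",manip.snapshot("top"))
crop("pics/side11.png","pics/h1.png",225,130,75,55,10)
crop("pics/top11.png","pics/h2.png",110,90,130,120,6)
E
```

```text
[ 0.74289961 -0.09747827  0.21294228] [-0.14045984  0.50875577  0.75622883] 17.775
```

View pics/h1.png

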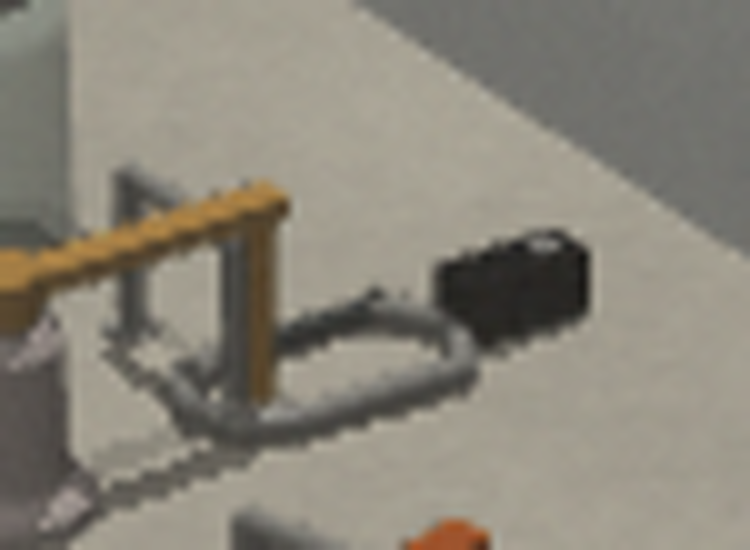

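View pics/h2.png

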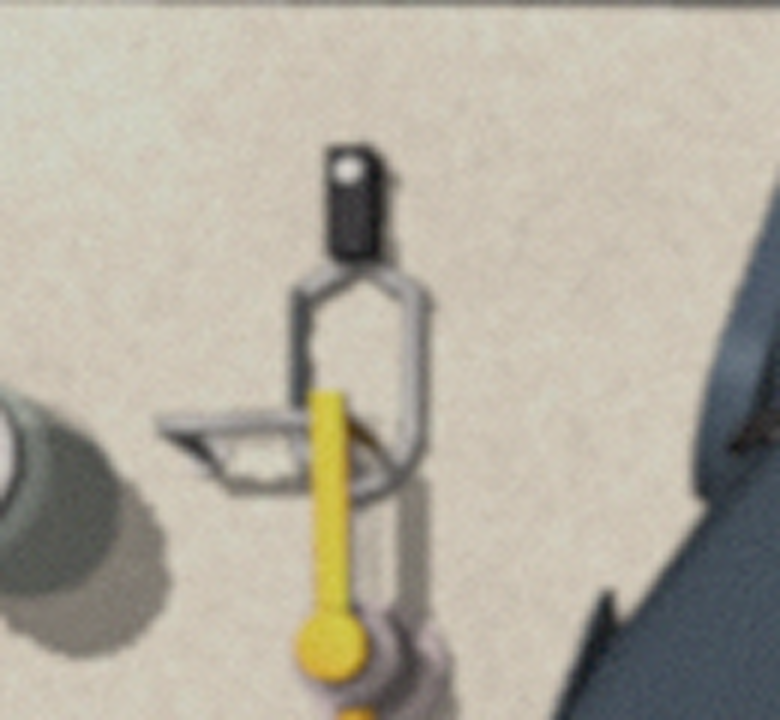

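View pics/side11.png

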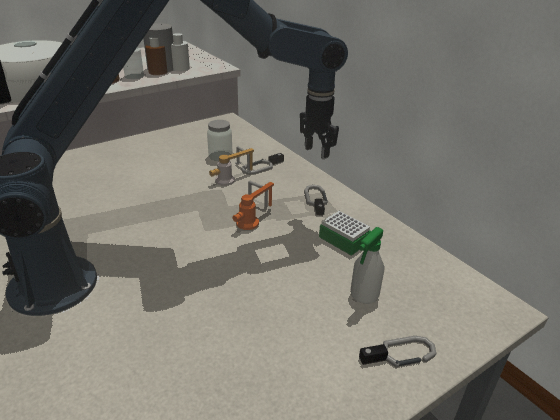

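```bash
python3 - <<'E'
from fit import *
H=lambda x,y:((x+.5)/6-.5+110,(y+.5)/6-.5+90)
ob=[(H(327,147),(-.028,-.012,.028)),(H(378,147),(-.028,.012,.028)),(H(329,260),(.028,-.012,.028)),(H(300,292),(.042,-.028,.006)),(H(301,405),(.098,-.028,.006)),(H(420,300),(.046,.028,.006)),(H(418,440),(.11,.028,.006))]
r=least_squares(lambda p:np.concatenate([proj("top",t2w(p,X))-uv for uv,X in ob]),[.84,.245,3.18],loss="soft_l1"); p=r.x;print(p,r.fun.round(1))
c,s=np.cos(p[2]),np.sin(p[2])
for L in((.7253,.249),(.726,.233)):
    d=np.array(L)-p[:2]; print(c*d[0]+s*d[1],-s*d[0]+c*d[1])
a,b=cv2.imread("pics/side0.png"),cv2.imread("pics/side11.png")
for nm,(x,y,w,h) in dict(jar=(205,118,22,26),bottle=(350,228,35,75),box=(318,210,55,40)).items():
    res=cv2.matchTemplate(b,a[y:y+h,x:x+w],cv2.TM_CCOEFF_NORMED); m=cv2.minMaxLoc(res); print(nm,m[3][0]-x,m[3][1]-y,round(m[1],3))
E
```

```text
[0.84074918 0.24402751 3.16004894] [ 0.3 -0.6  0.1 -0.7 -0.6 -0.5  0.7  1.   0.   1.1 -0.2  0.9 -0.3 -0.8]
0.1153377524904222 -0.007102284950564856
0.1149331555465999 0.008907908718252809
jar 0 0 0.997
bottle 0 0 0.999
box 0 0 0.989
```

The checks agree: both legs are at x ≈ 115 mm and y ≈ -7 and +9 mm in the hook's frame. The gate is shut and the bystanders haven't moved. I'm handing in.

```bash
python3 - <<'E'
from station import manip
print(manip.sign_off()); print(manip.sense()["t"])
E
```

```text
the job is handed in; nothing more can be done
None
the job is handed in; nothing more can be done
```

The tap is shut and the snap hook is locked around the lever's leg and the near leg of the eye. I handed the job in at about 18 s of the 56 s allowed; sign-off gives no verdict.

**What I did:** I pushed the lever to its stop with closed fingers, reaching about 11 N against it. I then gripped the hook nearest the base and pressed its gate over both legs. A 27 mm shift along the hook's -x let the gate snap shut. I lowered the hook, released it and backed the arm off.

**Last checks:**
- **Legs in the hook:** in the hook's frame, measured from the top view, the eye leg is at about (115, -7) mm and the lever leg at (115, +9) mm. Both are well inside the loop.
- **Gate and hook:** both views show the gate straight and shut, and the hook lying flat on the bench. I judged both by eye rather than measuring the angles.
- **Lever:** both views show it shut.
- **Bystanders:** the jar, spray bottle and tip box show no shift in the side view.

**Disagreements:**
- The two cameras differed by about 1 pixel (2–3 mm) on the turret and the hook.
- While the hook was held, its bow appeared 2–3 pixels higher in the side view than my model predicted. I didn't settle whether that was a slight tilt in the grip.

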